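# Gauge a plug pin in the hole plate

## Task

Find the size of the plug pin that stands in the single nest: enter it in the largest hole of the gauge plate and step down the row until a hole refuses it when gently pressed, then leave it standing in the smallest hole that it passes, fully home on its collar. Never press so hard that the sprung plate sinks more than 8 mm, and leave the two spare pins in their rack and the things around alone.

Things in the scene. Friction and masses are not known exactly. Their poses are not given: they have to be found in the camera images.
- pin_p_handle (a point): middle of the handle, half-way up it, of one of three steel plug pins that look alike from above: round handle 22 mm across, 44 mm tall, on a collar 28 mm across, 4 mm thick; below it a straight shank 36 mm long with 1.5 mm chamfer at its foot. The point is 26 mm above the collar's underside, 62 mm above the foot; z points up the pin. Pins stand upright on their collars
- pin_p: the pin of pin_p_handle, 0.12 kg, loose; origin on its axis at the collar's underside. Its shank is 12, 15 or 18 mm in diameter, one pin of each: which is which is not known and must be found by gauging. One pin stands in the nest, two spares in a wooden two-hole rack farther off; which stands where varies
- pin_q_handle (a point): middle of the handle, half-way up it, of one of three steel plug pins that look alike from above: round handle 22 mm across, 44 mm tall, on a collar 28 mm across, 4 mm thick; below it a straight shank 36 mm long with 1.5 mm chamfer at its foot. The point is 26 mm above the collar's underside, 62 mm above the foot; z points up the pin. Pins stand upright on their collars
- pin_q: the pin of pin_q_handle, 0.12 kg, loose; origin on its axis at the collar's underside. Its shank is 12, 15 or 18 mm in diameter, one pin of each: which is which is not known and must be found by gauging. One pin stands in the nest, two spares in a wooden two-hole rack farther off; which stands where varies
- pin_r_handle (a point): middle of the handle, half-way up it, of one of three steel plug pins that look alike from above: round handle 22 mm across, 44 mm tall, on a collar 28 mm across, 4 mm thick; below it a straight shank 36 mm long with 1.5 mm chamfer at its foot. The point is 26 mm above the collar's underside, 62 mm above the foot; z points up the pin. Pins stand upright on their collars
- pin_r: the pin of pin_r_handle, 0.12 kg, loose; origin on its axis at the collar's underside. Its shank is 12, 15 or 18 mm in diameter, one pin of each: which is which is not known and must be found by gauging. One pin stands in the nest, two spares in a wooden two-hole rack farther off; which stands where varies
- gauge: fixed base of the hole gauge, two feet under a steel plate 46 x 184 mm, 12 mm thick, whose top is 60 mm above the table, open beneath. Four holes in a row along its y axis, at y = +54, +18, -18, -54 mm, stepping down in size from +y; rims chamfered 1 mm. A shank passes a hole 1.2 mm or more wider than itself and is stopped at the rim of a smaller one. Origin under its middle, on the table
- gauge_plate (a joint): how far the gauge plate has sunk on its springs, in m: 0 at rest, up to 0.012. It starts to sink at about 2.6 N and sinks 1 mm for every further 3 N (8 mm at about 27 N)
- hole_1 (a point): centre of hole 1 of 4 (largest, 19.2 mm in diameter, right through) at the plate's upper face; it sinks with the plate
- hole_2 (a point): centre of hole 2 of 4 (in between, 16.2 mm in diameter, right through) at the plate's upper face; it sinks with the plate
- hole_3 (a point): centre of hole 3 of 4 (in between, 13.2 mm in diameter, right through) at the plate's upper face; it sinks with the plate
- hole_4 (a point): centre of hole 4 of 4 (smallest, 10.2 mm in diameter, right through) at the plate's upper face; it sinks with the plate
- nest_mouth (a point): middle of the top face (60 mm above the table) of the nest, a single wooden block 48 x 54 mm with one 22 mm hole, fixed on the table nearest the robot; the pin to be gauged stands here
- press_die_4: bystander, loose: small turned die 22 mm across, 26 mm tall; origin under its centre
- press_die_6: bystander, loose: flat turned die 36 mm across, 10 mm tall; origin under its centre
- loupe_1: bystander, loose: black waisted eye loupe 35 mm across, 39 mm tall; origin under its centre
Things that resemble listed ones, but are neither listed nor needed, are in the scene too. What is shaped like the pin_q but blue or red is not meant. Leave any white look-alike of the part that bears nest_mouth alone.

How it is judged:
On the way, in this order (a step that is already met when the one before it is completed fails the run):
1. the pin's shank is entered at least 10 mm deep in the largest hole (((horizontal distance between pin_p_handle and hole_1 below 0.005 m and z of pin_p_handle in the frame of hole_1 below 0.052 m) or (horizontal distance between pin_q_handle and hole_1 below 0.005 m and z of pin_q_handle in the frame of hole_1 below 0.052 m) or (horizontal distance between pin_r_handle and hole_1 below 0.005 m and z of pin_r_handle in the frame of hole_1 below 0.052 m))), for 0.1 s.
2. the pin is pressed on the first hole that is too small for it (over 2 N, centred within 6 mm, its foot less than 7 mm below the plate's face) (((horizontal distance between pin_p_handle and hole_3 below 0.006 m and z of pin_p_handle in the frame of hole_3 above 0.055 m and contact force between pin_p and gauge above 2 N) or (horizontal distance between pin_q_handle and hole_2 below 0.006 m and z of pin_q_handle in the frame of hole_2 above 0.055 m and contact force between pin_q and gauge above 2 N) or (horizontal distance between pin_r_handle and hole_4 below 0.006 m and z of pin_r_handle in the frame of hole_4 above 0.055 m and contact force between pin_r and gauge above 2 N))), for 0.1 s.
At the end, for the whole second after the job is handed in: The pin from the nest stands at rest, upright within 0.06 rad, in the smallest hole that it passes, centred within 4 mm and its collar within 2 mm of the plate's face; the other two pins are within 10 mm of where they stood, and the nest is empty (((horizontal distance between pin_p_handle and hole_2 below 0.004 m and z of pin_p_handle in the frame of hole_2 below 0.028 m and angle between pin_p_handle's own z axis and vertical below 0.06 rad and linear speed of pin_p below 0.01 m/s and distance of each of pin_q_handle, pin_r_handle from where it was at the start of the episode below 0.01 m and horizontal distance between each of pin_q_handle, pin_r_handle and nest_mouth above 0.03 m) or (horizontal distance between pin_q_handle and hole_1 below 0.004 m and z of pin_q_handle in the frame of hole_1 below 0.028 m and angle between pin_q_handle's own z axis and vertical below 0.06 rad and linear speed of pin_q below 0.01 m/s and distance of each of pin_p_handle, pin_r_handle from where it was at the start of the episode below 0.01 m and horizontal distance between each of pin_p_handle, pin_r_handle and nest_mouth above 0.03 m) or (horizontal distance between pin_r_handle and hole_3 below 0.004 m and z of pin_r_handle in the frame of hole_3 below 0.028 m and angle between pin_r_handle's own z axis and vertical below 0.06 rad and linear speed of pin_r below 0.01 m/s and distance of each of pin_p_handle, pin_q_handle from where it was at the start of the episode below 0.01 m and horizontal distance between each of pin_p_handle, pin_q_handle and nest_mouth above 0.03 m))); the robot touches nothing.
It fails at once if the gauge plate is pressed down by more than 8 mm (value of joint gauge_plate above 0.008 m).
It fails at once if a spare pin is moved (two pins are more than 15 mm from where they stood) (distance of each of pin_p_handle, pin_q_handle from where it was at the start of the episode above 0.015 m or distance of each of pin_p_handle, pin_r_handle from where it was at the start of the episode above 0.015 m or distance of each of pin_q_handle, pin_r_handle from where it was at the start of the episode above 0.015 m).
It fails at once if a bystander is moved by more than 10 mm (distance of any of press_die_4, press_die_6, loupe_1 from where it was at the start of the episode above 0.01 m).
It also fails if it takes over 58 s, if anything falls off the work surface, if the arm or the gripper's body presses on something with over 40 N, if the wrist force passes 120 N, or if a joint passes its speed limit or range.

## Robot

A 6-joint arm with a two-finger parallel gripper is mounted at the origin on a cart in front of the work surface, level with it; the furniture and walls round the work are solid. World frame = base frame: x ahead of the robot, y to its left, z up, the work surface at z = 0. Lengths are in m, angles in rad, forces in N, time in s.
With the tool pointing down it reaches from about 0.35 to 0.975 m from the base axis. Payload 4.9 kg.
Tool frame: the origin (TCP) lies at the very end of the fingers, on their centre line; the grasp point (between the pads) lies 19 mm behind it; z points along the fingers, y is the line along which they close (so a half turn about z gives the same grasp; the last joint's range is limited). The gripper opens to 85 mm and grips with 20 to 120 N. Pads are 22 mm wide; open, the fingers measure 114 mm over their backs; the gripper's body (76 mm by 85 mm) begins 54 mm behind the grasp point. The pads swing forward as they close: fully open they stand 13 mm farther back than shut.
Start: joints at [-1.248, 0.053, 1.613, -0, 1.476, -0.119], TCP at [0.267, -0.565, 0.231] pointing down, gripper open.
Joint ranges: [-3.01, 3.01], [-1.01, 2.22], [0.06, 2.58], [-1.02, 4.17], [0.09, 2.62], [-3.14, 3.14]. Speed limits (rad/s): [2.57, 2.57, 3.14, 3.14, 3.14, 3.14].

## Interface

Orientations are given as a rotation vector (axis times angle).
In Python, from station import get_obs, get_image, finish_job gives the robot as it stands. The module is installed in compiled form; this text tells all that it offers.
- The arm moves only by the tool carry_out, never from a script. Its argument "rows" is a list of rows, each a list of 7 numbers: the turn, a rotation vector about the tool's x, y, z as a fraction of full scale, then the shift along the tool's x, y, z as a fraction of full scale, then the closure, from -1 (fully open) to 1 (shut). A call has 1 to 5 rows; each row is the pose to reach, as a shift and turn from the pose commanded when the call began, along the tool's axes at that moment, turning the shorter way round; what a row does not reach only later rows make up. Full scale, the value 1, is 300 mm for a shift and pi rad for a turn. A row lasts 1/10 s, in which the tool goes at most 50 mm and 8.59 degrees, less where a joint would pass 70% of its speed; a pose out of reach is approached as far as the arm can. A call with a number of a shift or a turn outside -1 to 1 is refused whole. A call with a gripper value outside its range is refused whole. The fingers move at their own pace and stop on an object; "force" is the grip in N (left out, the last holds). Time passes only in rows, so rows that repeat a pose let the fingers close. It gives the time, the measured TCP pose, the force, the opening and the grip force at its end, in the units of the state.
- get_obs(): the state, without advancing time (a new reading comes with each control period).
- get_image(name): name is "scene" or "side" or "wrist"; returns a dict with "img" (384x512x3 uint8, blue, green, red), "mtx" (3x3 intrinsics, pixels), "R" (3x3) and "t" (3): a world point X has camera coordinates R X + t. Camera axes: x right, y down, z forward; pixel columns grow to the right and rows downward; lengths in m; the calibration is good to about 2 mm. A picture is of the moment at which its call begins. There is no depth.
- finish_job(): hands the job in; it is judged then, once.
The state is a dict: "t": time; "q": joint angles; "dq": joint speeds; "effort": joint torques, N m; "tool_pos": TCP position; "tool_rot": TCP orientation; "contact_force": force on the tool from outside, world axes, zero at the start; "wrist_torque": the same for the moment, N m; "opening": finger opening in m; "grip_force": force on a finger pad.
Only numpy, scipy, OpenCV 4.12 (cv2) and the standard library are available. Lean on these libraries where they do the work, as an engineer would, in place of code of your own. Each camera call takes 0.05 s, during which the arm holds its last target. There are 200 camera calls.

## Working session

There is one attempt and no reset: what is moved stays moved. The work goes in short steps, Python scripts to look and compute and a tool call to move; the robot and the scene stay as the last step left them, time stands still between calls to the robot, and variables do not carry over. Pictures are saved under pics/ and viewed, at most 10 in all, crops included, and the job is handed in when it is done.

Besides the shell and the picture viewer there is one more tool, called as name(argument=value, ...) on one line, values as JSON. carry_out: Moves the arm, as the interface text tells. Shift numbers are shares of 300 mm and turn numbers shares of pi rad, none past 1 either way. Its arguments: {"type":"object","properties":{"rows":{"type":"array"},"force":{"type":"number"}},"required":["rows"]}

```bash
mkdir -p pics; cat > h.py <<'E'
import numpy as np,cv2
from station import *
from scipy.spatial.transform import Rotation as Ro
def ray(c,u,v,z):
    d=c["R"].T@np.linalg.inv(c["mtx"])@np.array([u,v,1.]);o=-c["R"].T@c["t"]
    return o+d*(z-o[2])/d[2]
def proj(c,X):
    p=c["mtx"]@(c["R"]@np.array(X)+c["t"]);return p[:2]/p[2]
E
python3 - <<'E'
from h import *
a=get_image("scene");b=get_image("side")
cv2.imwrite("pics/a.png",a["img"]);cv2.imwrite("pics/b.png",b["img"])
import pickle;pickle.dump((a,b),open("ab.pkl","wb"))
o=get_obs();print(o["t"],o["tool_pos"],o["tool_rot"],Ro.from_rotvec(o["tool_rot"]).as_matrix())
E
```

```text
0.1 [ 0.26705919 -0.56444972  0.23018663] [-3.06342497e+00 -6.88013472e-01  2.58409862e-04] [[ 9.03963216e-01  4.27609848e-01 -5.67699216e-04]
 [ 4.27610154e-01 -9.03961504e-01  1.77654178e-03]
 [ 2.46488525e-04 -1.84868237e-03 -9.99998261e-01]]
```

View pics/a.png

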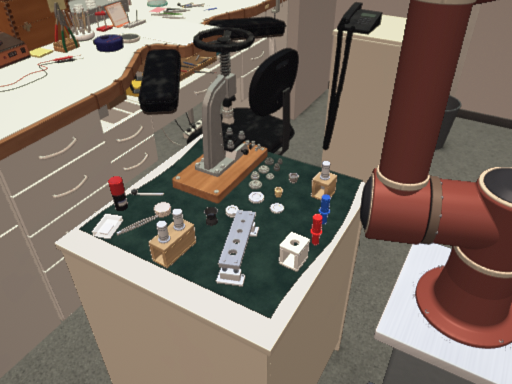

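View pics/b.png

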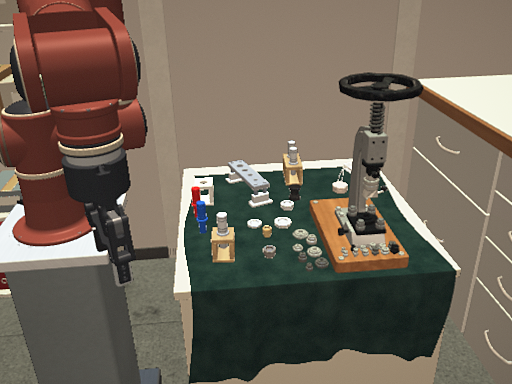

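Scene: nest with its pin is at about (325,178), the gauge plate runs from (245,215) to (233,262), the spare rack is at (172,240), and the white decoy nest is at (293,250). Side: nest and pin are at (222,238), the gauge at (248,177). Next I'll enlarge these to get positions.

```bash
python3 - <<'E'
from h import *
import pickle;a,b=pickle.load(open("ab.pkl","rb"))
def crop(c,x,y,w,h,W,H): return cv2.resize(c["img"][y:y+h,x:x+w],(W,H),interpolation=cv2.INTER_CUBIC)
t=np.hstack([crop(a,210,205,60,85,400,567),crop(b,195,205,60,85,400,567)])
cv2.imwrite("pics/c.png",t)
for n,c,u,v,z in [("pintop",a,326,163.5,.108),("pintop",b,222.5,214,.108),("plate end far",a,245,213,.06),("plate near",a,232,266,.06),("plate",b,238,161,.06),("plate",b,262,188,.06)]: print(n,ray(c,u,v,z).round(4))
for c in(a,b): print((-c["R"].T@c["t"]).round(3))
E
```

```text
pintop [ 0.4166 -0.2001  0.108 ]
pintop [ 0.4201 -0.2058  0.108 ]
plate end far [0.5284 0.0337 0.06  ]
plate near [0.4605 0.1995 0.06  ]
plate [0.4793 0.1926 0.06  ]
plate [0.5293 0.0038 0.06  ]
[0.081 0.742 0.755]
[ 0.411 -1.122  0.622]
```

View pics/c.png

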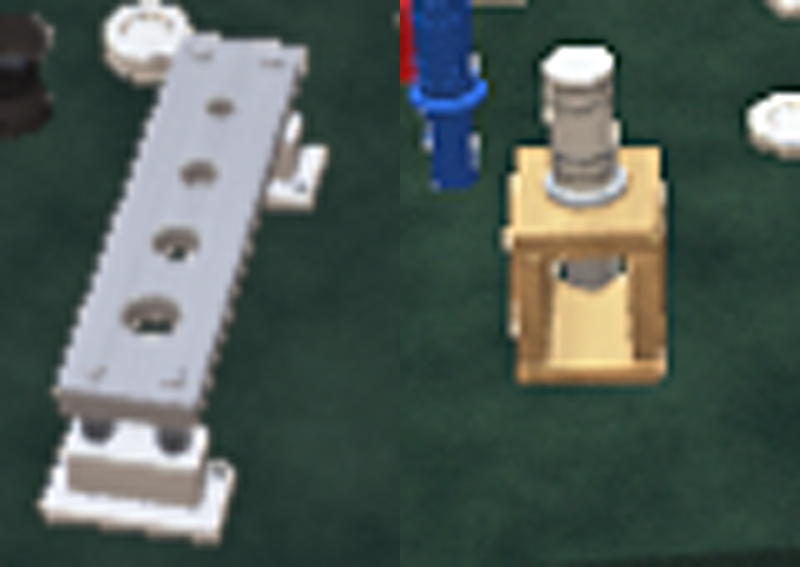

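The crop shows the holes running from largest, at (152,315), to smallest, at (221,106). The pin top is at (579,65), standing upright on its collar in an open-fronted nest.

```bash
python3 - <<'E'
from h import *
import pickle;a,b=pickle.load(open("ab.pkl","rb"))
H=[]
for x,y in[(152,315),(177,242),(199,172),(221,106)]:
    p=ray(a,210+x/6.667-.5,205+y/6.667-.5,.06);H.append(p);print(p.round(4))
d=H[0]-H[3];print(np.linalg.norm(d),np.degrees(np.arctan2(d[1],d[0])))
P=ray(b,(579-400)/6.667+194.5,204.5+65/6.667,.108);print("pin",P)
for u,v in[(512,380),(665,380),(522,150),(660,150)]: print("nest",ray(b,(u-400)/6.667+194.5,204.5+v/6.667,0 if v>300 else .06).round(3))
hsv=cv2.cvtColor(b["img"],cv2.COLOR_BGR2HSV)
m=((hsv[...,0]>105)&(hsv[...,0]<130)&(hsv[...,1]>170)&(hsv[...,2]>60)).astype(np.uint8)
n,_,s,c=cv2.connectedComponentsWithStats(m)
for i in range(1,n):
    if s[i,4]>60:
        x,y,w,h,_=s[i];print("blue",s[i],ray(b,x+w/2,y+h-2,0).round(3))
o=get_obs();R=Ro.from_rotvec(o["tool_rot"]).as_matrix()
w=get_image("wrist");print((R.T@(-w["R"].T@w["t"]-o["tool_pos"])).round(3),(w["R"]@R).round(2),w["mtx"][0])
E
```

```text
[0.4832 0.1628 0.06  ]
[0.4947 0.1288 0.06  ]
[0.507  0.0946 0.06  ]
[0.5188 0.0604 0.06  ]
0.10845123965770605 109.2006603498775
pin [ 0.41761185 -0.20651768  0.108     ]
nest [ 0.389 -0.225  0.   ]
nest [ 0.44  -0.232  0.   ]
nest [ 0.397 -0.177  0.06 ]
nest [ 0.443 -0.183  0.06 ]
blue [196 201  12  32 237] [ 0.368 -0.092  0.   ]
[ 0.079 -0.001 -0.142] [[-0.    1.   -0.  ]
 [-0.95 -0.   -0.31]
 [-0.31  0.    0.95]] [290.26667085   0.         254.08828078]
```

carry_out(rows=[[0,0,0,0.485,-0.436,0.06,-1],[0,0,0,0.485,-0.436,0.06,-1],[0,0,0,0.485,-0.436,0.06,-1],[0,0,0,0.485,-0.436,0.06,-1],[0,0,0,0.485,-0.436,0.06,-1]])

```text
t: 0.65
tool_pos: [0.344, -0.3798, 0.2119]
tool_rot: [-3.06, -0.696, -0.0]
contact_force: [-0.5, -0.5, -0.9]
opening: 0.0849
grip_force: 0.0
```

carry_out(rows=[[0,0,0,0.485,-0.436,0.06,-1],[0,0,0,0.485,-0.436,0.06,-1],[0,0,0,0.485,-0.436,0.06,-1],[0,0,0,0.485,-0.436,0.06,-1],[0,0,0,0.485,-0.436,0.06,-1]])

```text
t: 1.15
tool_pos: [0.4193, -0.2, 0.1944]
tool_rot: [-3.061, -0.698, 0.0]
contact_force: [-0.1, -0.6, -0.1]
opening: 0.0857
grip_force: 0.0
```

```bash
cat >> h.py <<'E'
def wr(name,f=1.5):
    c=get_image("wrist");cv2.imwrite(f"pics/{name}.png",cv2.resize(c["img"],None,fx=f,fy=f));o=get_obs()
    print(o["t"],o["tool_pos"].round(4),np.linalg.norm(o["dq"]).round(4),o["contact_force"].round(2))
    import pickle;pickle.dump((c,o),open(name+".pkl","wb"));return c,o
def tl(o,d):  # world shift -> tool units
    return (Ro.from_rotvec(o["tool_rot"]).as_matrix().T@np.array(d)/.3).round(4)
E
python3 -c "
from h import *
c,o=wr('w1');print(proj(c,[.4176,-.2055,.108]))"
```

```text
1.2 [ 0.4188 -0.2022  0.1948] 0.0687 [-0.25 -0.94 -0.32]
[260.48590613 203.80261809]
```

View pics/w1.png

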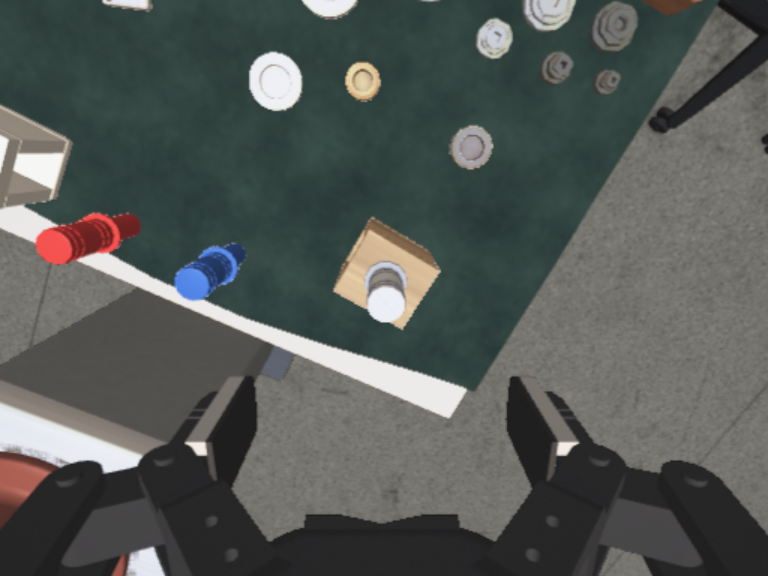

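Wrist picture: the pin top is a white disc at (386,303), between the fingers, and the nest is clear around it. The blue decoy at (195,280) is well away.

```bash
python3 - <<'E'
from h import *
import pickle;_,o=pickle.load(open("w1.pkl","rb"))
c=get_image("wrist");o=get_obs()
g=c["img"];h=cv2.cvtColor(g,cv2.COLOR_BGR2HSV)
m=((h[...,1]<45)&(h[...,2]>185)).astype(np.uint8);q=np.zeros_like(m);q[180:225,235:285]=m[180:225,235:285]
n,_,s,ce=cv2.connectedComponentsWithStats(q)
for i in range(1,n): print(s[i],ce[i])
i=1+s[1:,4].argmax();P=ray(c,*ce[i],.108);print(P,o["tool_pos"])
R=Ro.from_rotvec(o["tool_rot"]).as_matrix();co=-c["R"].T@c["t"];print("cam in tool",R.T@(co-o["tool_pos"]))
print(tl(o,[P[0]-o["tool_pos"][0],P[1]-o["tool_pos"][1],.070-o["tool_pos"][2]]))
E
```

```text
[241 180   6  11  34] [242.52941176 183.94117647]
[264 180   5  11  28] [266.92857143 183.96428571]
[242 189  26  24 487] [254.62217659 200.71252567]
[ 0.41731936 -0.20231405  0.108     ] [ 0.41858543 -0.20366845  0.19516261]
cam in tool [ 0.07996881 -0.00231765 -0.14216407]
[-0.0016 -0.006   0.4172]
```

carry_out(rows=[[0,0,0,-0.002,-0.006,0.15,-0.3],[0,0,0,-0.002,-0.006,0.28,-0.3],[0,0,0,-0.002,-0.006,0.38,-0.3],[0,0,0,-0.002,-0.006,0.417,-0.3],[0,0,0,-0.002,-0.006,0.417,-0.3]])

```text
t: 1.75
tool_pos: [0.4157, -0.2032, 0.0687]
tool_rot: [-3.063, -0.685, 0.004]
contact_force: [0.8, -1.3, 0.7]
opening: 0.0555
grip_force: 0.0
```

carry_out(rows=[[0,0,0,0,0,0,0.4],[0,0,0,0,0,0,1],[0,0,0,0,0,0,1],[0,0,0,0,0,0,1],[0,0,0,0,0,0,1]], force=40)

```text
t: 2.25
tool_pos: [0.4185, -0.2039, 0.0726]
tool_rot: [3.062, 0.688, 0.004]
contact_force: [-0.8, -0.3, 6.9]
opening: 0.0212
grip_force: 39.2
```

carry_out(rows=[[0,0,0,0,0,-0.04,1],[0,0,0,0,0,-0.12,1],[0,0,0,0,0,-0.22,1],[0,0,0,0,0,-0.27,1],[0,0,0,0,0,-0.27,1]])

```text
t: 2.75
tool_pos: [0.4186, -0.2036, 0.1543]
tool_rot: [3.061, 0.688, 0.006]
contact_force: [0.1, 0.0, -1.7]
opening: 0.0209
grip_force: 40.0
```

```bash
python3 - <<'E'
from h import *
o=get_obs();print(o["tool_pos"],o["contact_force"],o["grip_force"],o["opening"],o["tool_rot"])
P=np.array([.4832,.1628]);print(tl(o,[*(P-o["tool_pos"][:2]),0]))
E
```

```text
[ 0.4186136  -0.20359855  0.15428574] [ 0.10927087  0.0113988  -1.69192051] 40.02783000469208 0.020861630452753795 [3.06100983 0.68778658 0.00623009]
[ 0.7171 -1.0118 -0.003 ]
```

carry_out(rows=[[0,0,0,0.26,-0.505,0,1],[0,0,0,0.26,-0.505,0,1],[0,0,0,0.26,-0.505,0,1],[0,0,0,0.26,-0.505,0,1],[0,0,0,0.26,-0.505,0,1]])

```text
t: 3.25
tool_pos: [0.4216, -0.0299, 0.1493]
tool_rot: [-3.062, -0.695, 0.004]
contact_force: [0.5, -0.5, -0.1]
opening: 0.0214
grip_force: 40.1
```

carry_out(rows=[[0,0,0,0.26,-0.505,0,1],[0,0,0,0.26,-0.505,0,1],[0,0,0,0.26,-0.505,0,1],[0,0,0,0.26,-0.505,0,1],[0,0,0,0.26,-0.505,0,1]])

```text
t: 3.75
tool_pos: [0.4281, 0.1391, 0.15]
tool_rot: [-3.064, -0.693, 0.003]
contact_force: [0.7, -0.9, -1.5]
opening: 0.0213
grip_force: 40.2
```

carry_out(rows=[[0,0,0,0,0,0,1],[0,0,0,0,0,0,1]])

```text
t: 3.95
tool_pos: [0.4285, 0.1365, 0.1505]
tool_rot: [3.065, 0.685, -0.002]
contact_force: [0.5, 0.1, -0.9]
opening: 0.0209
grip_force: 40.2
```

```bash
python3 -c "
from h import *
c,o=wr('w2')
for p in [(.4832,.1628),(.4947,.1288),(.507,.0946),(.5188,.0604)]: print(proj(c,[*p,.06])*1.5)"
```

```text
4.0 [0.4286 0.1365 0.1507] 0.006 [ 1.56 -1.07 -1.8 ]
[382.08465394 186.22664178]
[450.10361838 194.20674404]
[518.46382846 200.86622421]
[585.64515557 208.32598347]
```

View pics/w2.png

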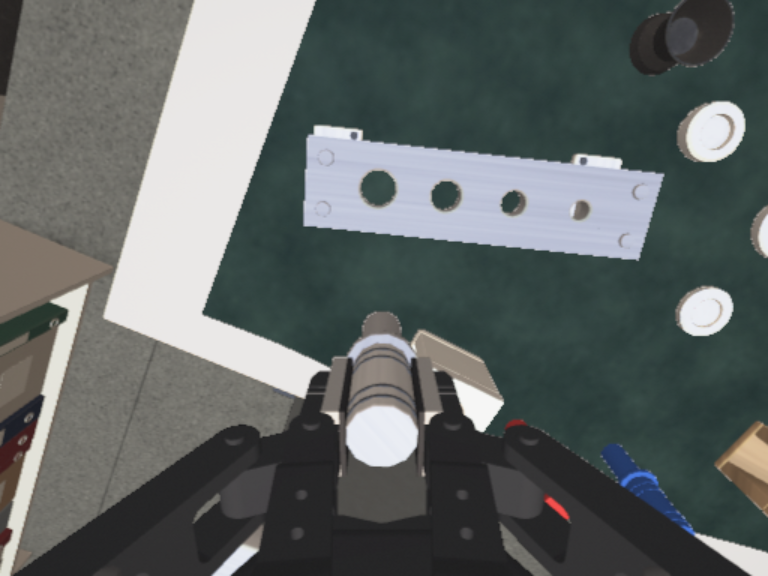

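The wrist view shows the plate with holes at (378,188), (446,195), (513,202) and (579,210). The pin is held upright, with its top at (381,435) and its foot at (381,320).

```bash
python3 - <<'E'
from h import *
import pickle;c,o=pickle.load(open("w2.pkl","rb"))
g=c["img"];h=cv2.cvtColor(g,cv2.COLOR_BGR2HSV)
y=np.array([54,18,-18,-54.]);W=[];
for u,v,r in[(378,188,19),(446,195,16),(513,202,14),(579,210,11)]:
    u/=1.5;v/=1.5;r=int(r/1.5+5);x0,y0=int(u)-r,int(v)-r
    p=g[y0:y0+2*r+1,x0:x0+2*r+1].astype(int)
    ref=np.median(p[[0,-1]].reshape(-1,3),0)
    m=(np.abs(p-ref).sum(2)>70).astype(np.uint8)
    n,_,s,ce=cv2.connectedComponentsWithStats(m);i=1+s[1:,4].argmax()
    ct=[x0+s[i,0]+(s[i,2]-1)/2,y0+s[i,1]+(s[i,3]-1)/2]
    W.append(ray(c,*ct,.06));print(s[i],np.array(ct)*1.5,W[-1].round(4))
W=np.array(W);A=np.c_[np.ones(4),y/1000]
k=np.linalg.lstsq(A,W[:,:2],rcond=None)[0];print(k,np.linalg.norm(k[1]));H=A@k;print(H.round(4),(W[:,:2]-H).round(4))
R=Ro.from_rotvec(o["tool_rot"]).as_matrix();T=o["tool_pos"]
for i in range(4): print("hole tool",(R.T@(np.r_[H[i],.06]-T)).round(4))
# pin top
m=((h[...,1]<45)&(h[...,2]>200)).astype(np.uint8);m[:255]=0;m[320:]=0;m[:,:225]=0;m[:,285:]=0
n,_,s,ce=cv2.connectedComponentsWithStats(m);i=1+s[1:,4].argmax();print(s[i],ce[i])
for z in(.033,.036,.039): print("pin tool",(R.T@(ray(c,*ce[i],T[2]+z)-T)).round(4))
# foot
for z in(-.05,-.047,-.044): print("foot",(R.T@(ray(c,381/1.5,325/1.5,T[2]+z)-T)).round(4))
E
```

```text
[  4   5  26  26 525] [377.25 188.25] [0.4812 0.1646 0.06  ]
[  5   5  21  22 359] [445.5  195.75] [0.493  0.1306 0.06  ]
[  5   6  18  18 245] [512.25 201.75] [0.5052 0.0973 0.06  ]
[  7   5  13  14 132] [580.5  209.25] [0.5172 0.0626 0.06  ]
[[ 0.49915109  0.11379492]
 [-0.33430046  0.94286064]] 1.0003714199016753
[[0.4811 0.1647]
 [0.4931 0.1308]
 [0.5052 0.0968]
 [0.5172 0.0629]] [[ 0.0001 -0.0001]
 [-0.0002 -0.0002]
 [ 0.      0.0005]
 [ 0.     -0.0003]]
hole tool [ 0.0596 -0.0032  0.0906]
hole tool [0.056  0.0326 0.0907]
hole tool [0.0525 0.0685 0.0907]
hole tool [0.0489 0.1043 0.0907]
[ 231  271   47   40 1510] [254.05761589 290.38807947]
pin tool [-0.0016 -0.0011 -0.033 ]
pin tool [ 0.0006 -0.0011 -0.036 ]
pin tool [ 0.0028 -0.0011 -0.039 ]
foot [-0.0006 -0.0011  0.05  ]
foot [ 0.0007 -0.0011  0.047 ]
foot [ 0.0019 -0.0011  0.044 ]
```

carry_out(rows=[[0,0,0,0.199,-0.007,0,1],[0,0,0,0.199,-0.007,0,1],[0,0,0,0.199,-0.007,0.06,1],[0,0,0,0.199,-0.007,0.12,1],[0,0,0,0.199,-0.007,0.12,1]])

```text
t: 4.5
tool_pos: [0.4799, 0.1639, 0.1124]
tool_rot: [-3.066, -0.686, 0.009]
contact_force: [-0.7, 0.8, -1.5]
opening: 0.0209
grip_force: 40.2
```

carry_out(rows=[[0,0,0,0,0,0.0,1],[0,0,0,0,0,0.01,1],[0,0,0,0,0,0.02,1],[0,0,0,0,0,0.027,1],[0,0,0,0,0,0.027,1]])

```text
t: 5.0
tool_pos: [0.482, 0.1652, 0.1075]
tool_rot: [3.065, 0.688, 0.001]
contact_force: [0.9, 0.1, -0.2]
opening: 0.0208
grip_force: 40.3
```

```bash
python3 - <<'E'
from h import *
import pickle
o=get_obs();print(o["t"],o["tool_pos"],o["contact_force"],o["wrist_torque"]);c=get_image("side");a=get_image("scene")
t=np.hstack([cv2.resize(a["img"][160:280,195:285],(400,533),interpolation=2),cv2.resize(c["img"][120:210,215:283],(400,533),interpolation=2)])
cv2.imwrite("pics/d.png",t)
E
```

```text
5.0 [0.48195818 0.16522431 0.1074523 ] [ 0.93248404  0.08786718 -0.21613957] [-0.12893384 -0.08438406 -0.03014249]
```

View pics/d.png

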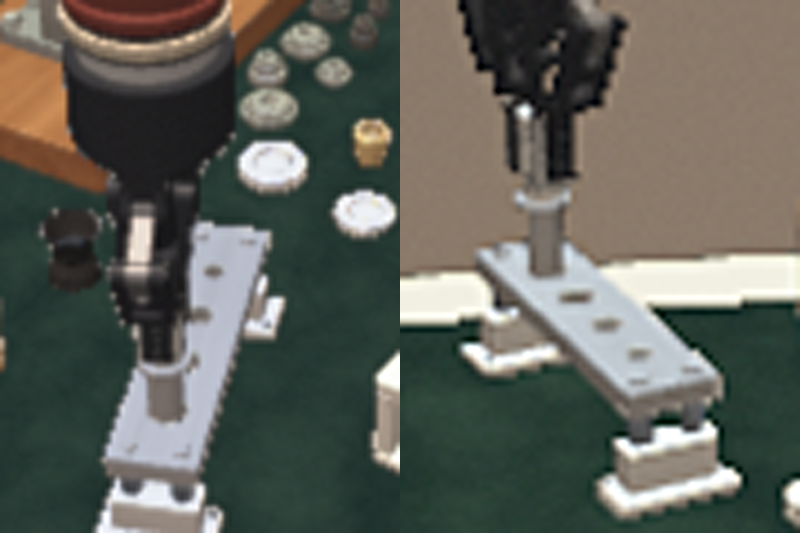

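Both views show the shank standing over hole 1 with its foot just at the plate face and the shank apparently nearly filling the hole. I'll lower it gently.

carry_out(rows=[[0,0,0,0,0,0.007,1],[0,0,0,0,0,0.014,1],[0,0,0,0,0,0.02,1],[0,0,0,0,0,0.02,1]])

```text
t: 5.5
tool_pos: [0.4819, 0.1647, 0.1007]
tool_rot: [3.064, 0.688, 0.001]
contact_force: [1.9, -4.8, -0.3]
opening: 0.0207
grip_force: 40.3
```

carry_out(rows=[[0,0,0,0,0.003,0,1],[0,0,0,0,0.003,0.01,1],[0,0,0,0,0.003,0.02,1],[0,0,0,0,0.003,0.03,1],[0,0,0,0,0.003,0.03,1]])

```text
t: 6.0
tool_pos: [0.4818, 0.1645, 0.0914]
tool_rot: [3.065, 0.688, -0.001]
contact_force: [2.4, -1.7, -3.3]
opening: 0.0207
grip_force: 40.2
```

carry_out(rows=[[0,0,0,0,0,0,1],[0,0,0,0,0,-0.04,1],[0,0,0,0,0,-0.08,1],[0,0,0,-0.012,0.119,-0.08,1],[0,0,0,-0.012,0.119,-0.08,1]])

```text
t: 6.5
tool_pos: [0.4951, 0.1294, 0.1177]
tool_rot: [-3.066, -0.685, -0.002]
contact_force: [-0.3, -0.2, -1.0]
opening: 0.021
grip_force: 40.4
```

carry_out(rows=[[0,0,0,0,0,0,1],[0,0,0,0,0,0.01,1],[0,0,0,0,0,0.02,1],[0,0,0,0,0,0.025,1],[0,0,0,0,0,0.025,1]])

```text
t: 7.0
tool_pos: [0.4936, 0.1313, 0.1085]
tool_rot: [-3.064, -0.689, 0.002]
contact_force: [0.0, 0.0, -0.4]
opening: 0.0209
grip_force: 40.7
```

carry_out(rows=[[0,0,0,0,0,0.003,1],[0,0,0,0,0,0.006,1],[0,0,0,0,0,0.01,1],[0,0,0,0,0,0.01,1]])

```text
t: 7.4
tool_pos: [0.4942, 0.1311, 0.1065]
tool_rot: [-3.064, -0.688, -0.0]
contact_force: [-3.3, 1.0, 6.9]
opening: 0.0208
grip_force: 41.2
```

carry_out(rows=[[0,0,0,-0.0025,-0.002,0,1],[0,0,0,-0.0025,-0.002,0.003,1],[0,0,0,-0.0025,-0.002,0.007,1],[0,0,0,-0.0025,-0.002,0.007,1],[0,0,0,-0.0025,-0.002,0.007,1]])

```text
t: 7.9
tool_pos: [0.4941, 0.1312, 0.1055]
tool_rot: [-3.065, -0.688, -0.003]
contact_force: [-3.9, 0.5, 9.4]
opening: 0.021
grip_force: 41.4
```

```bash
python3 - <<'E'
from h import *
o=get_obs();print(o["t"],o["tool_pos"],o["contact_force"],o["wrist_torque"]);c=get_image("side");a=get_image("scene")
t=np.hstack([cv2.resize(a["img"][160:280,195:285],(400,533),interpolation=2),cv2.resize(c["img"][120:210,215:283],(400,533),interpolation=2)])
cv2.imwrite("pics/e.png",t)
E
```

```text
7.9 [0.49413536 0.13116252 0.105463  ] [-3.86003201  0.46191137  9.44340959] [0.26163538 0.78831993 0.0381767 ]
```

View pics/e.png

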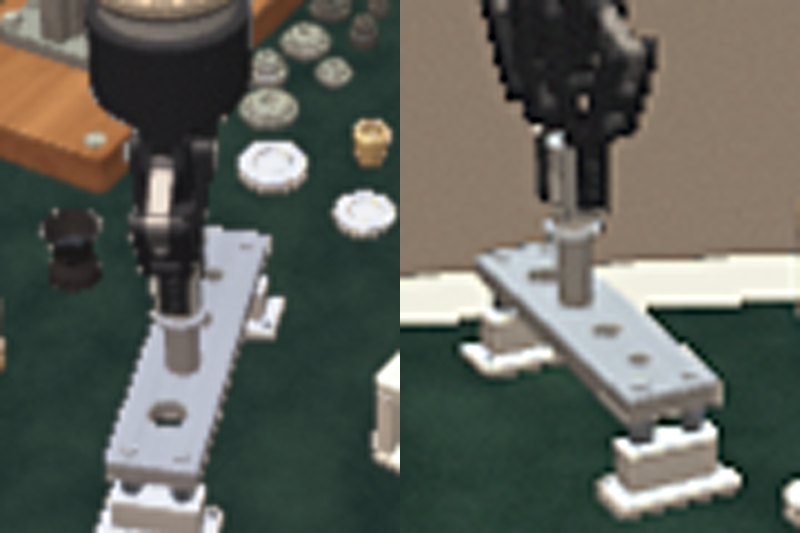

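Both views show the shank standing on the face of hole 2 without entering, with the plate sunk about 2 mm at 9.4 N. Its width against the 28 mm collar (36:57 px) gives about 18 mm. A small sideways jog will rule out an off-centre catch.

carry_out(rows=[[0,0,0,-0.006,-0.003,0,1],[0,0,0,-0.006,-0.003,0,1],[0,0,0,-0.006,-0.003,0,1],[0,0,0,-0.006,-0.003,0,1]])

```text
t: 8.4
tool_pos: [0.4934, 0.1311, 0.106]
tool_rot: [3.065, 0.688, 0.009]
contact_force: [0.8, 0.2, 7.4]
opening: 0.021
grip_force: 41.4
```

Lateral force is gone with the pin centred and it is still refused at 7.4 N, so it's the 18 mm pin. It goes back to hole 1.

carry_out(rows=[[0,0,0,0,0,-0.03,1],[0,0,0,0,0,-0.03,1],[0,0,0,0.012,-0.119,-0.03,1],[0,0,0,0.012,-0.119,-0.03,1],[0,0,0,0.012,-0.119,-0.03,1]])

```text
t: 8.9
tool_pos: [0.4783, 0.1649, 0.1116]
tool_rot: [3.064, 0.69, -0.002]
contact_force: [0.0, -0.3, -1.7]
opening: 0.0206
grip_force: 40.4
```

carry_out(rows=[[0,0,0,0,0,0.0,1],[0,0,0,0,0,0.012,1],[0,0,0,0,0,0.024,1],[0,0,0,0,0,0.035,1],[0,0,0,0,0,0.035,1]])

```text
t: 9.4
tool_pos: [0.481, 0.1641, 0.1028]
tool_rot: [3.064, 0.687, 0.007]
contact_force: [4.5, -2.0, 1.0]
opening: 0.0211
grip_force: 40.6
```

carry_out(rows=[[0,0,0,0.002,0.0025,0,1],[0,0,0,0.002,0.0025,0.01,1],[0,0,0,0.002,0.0025,0.02,1],[0,0,0,0.002,0.0025,0.03,1],[0,0,0,0.002,0.0025,0.03,1]])

```text
t: 9.9
tool_pos: [0.4811, 0.1641, 0.0931]
tool_rot: [3.064, 0.688, 0.004]
contact_force: [6.0, -2.0, 2.0]
opening: 0.0209
grip_force: 40.7
```

carry_out(rows=[[0,0,0,0.004,0.002,0,1],[0,0,0,0.004,0.002,0.015,1],[0,0,0,0.004,0.002,0.03,1],[0,0,0,0.004,0.002,0.045,1],[0,0,0,0.004,0.002,0.045,1]])

```text
t: 10.4
tool_pos: [0.4814, 0.1642, 0.0786]
tool_rot: [3.065, 0.688, 0.0]
contact_force: [5.5, -2.3, -2.7]
opening: 0.0208
grip_force: 40.4
```

carry_out(rows=[[0,0,0,0.003,0.003,0.005,1],[0,0,0,0.003,0.003,0.012,1],[0,0,0,0.003,0.003,0.018,1],[0,0,0,0.003,0.003,0.022,1],[0,0,0,0.003,0.003,0.022,1]])

```text
t: 10.9
tool_pos: [0.4817, 0.164, 0.0725]
tool_rot: [-3.065, -0.688, 0.003]
contact_force: [-0.3, 0.1, 1.7]
opening: 0.0212
grip_force: 40.7
```

carry_out(rows=[[0,0,0,0,0,0.003,1],[0,0,0,0,0,0.006,1],[0,0,0,0,0,0.006,1]])

```text
t: 11.2
tool_pos: [0.4818, 0.164, 0.0712]
tool_rot: [-3.065, -0.688, 0.003]
contact_force: [-3.5, -0.8, 5.9]
opening: 0.0212
grip_force: 41.1
```

carry_out(rows=[[0,0,0,0,0,-0.003,1],[0,0,0,0,0,-0.003,0.3],[0,0,0,0,0,-0.003,0],[0,0,0,0,0,-0.003,-0.3],[0,0,0,0,0,-0.003,-0.3]])

```text
t: 11.7
tool_pos: [0.4824, 0.1639, 0.0718]
tool_rot: [-3.065, -0.688, 0.0]
contact_force: [-0.2, -0.6, -0.1]
opening: 0.0556
grip_force: 0.0
```

carry_out(rows=[[0,0,0,0,0,-0.05,-0.3],[0,0,0,0,0,-0.15,-0.3],[0,0,0,0,0,-0.28,-0.3],[0,0,0,0,0,-0.4,-0.3],[0,0,0,0,0,-0.4,-0.3]])

```text
t: 12.2
tool_pos: [0.4863, 0.1646, 0.2002]
tool_rot: [3.065, 0.688, 0.021]
contact_force: [0.9, 1.0, 0.3]
opening: 0.0552
grip_force: 0.0
```

```bash
python3 - <<'E'
from h import *
o=get_obs();print(o["t"],o["tool_pos"],o["contact_force"]);c=get_image("side");a=get_image("scene")
t=np.hstack([cv2.resize(a["img"][160:280,195:285],(400,533),interpolation=2),cv2.resize(c["img"][120:210,215:283],(400,533),interpolation=2)])
cv2.imwrite("pics/f.png",t)
E
```

```text
12.2 [0.48629373 0.16464666 0.20022965] [0.9303773  1.01232101 0.2920849 ]
```

View pics/f.png

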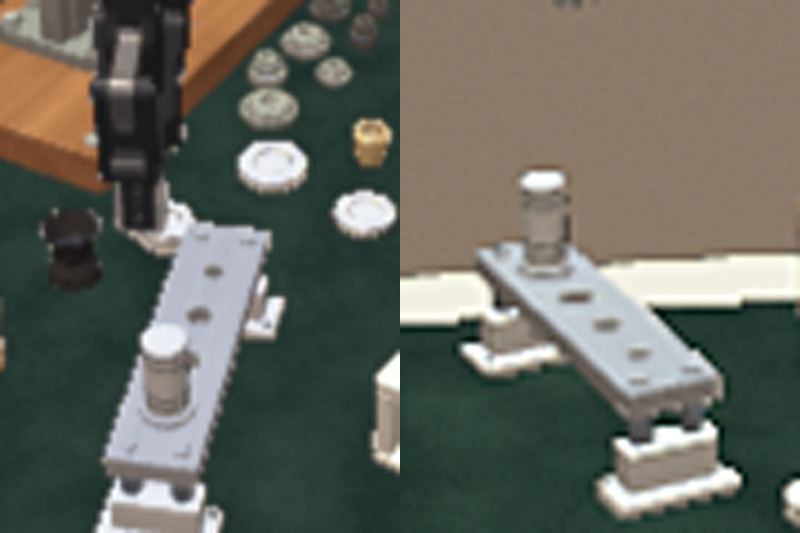

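The pin stands upright in hole 1 with its collar flat on the plate, at (165,410) left and (545,268) right. The gripper is clear.

```bash
python3 -c "
from station import *
print(finish_job())"
```

```text
the job is handed in; nothing more can be done
None
```

The nest pin gauged as the 18 mm one: it entered hole 1 and was refused at hole 2, at about 9 N with the plate down roughly 2 mm. I left it standing in hole 1 on its collar and handed the job in at about 12 s; no verdict was returned.

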